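Ready the descaler: funnel on the flask, safety cap off the jug

TASK

I am about to decant descaler from the jug into the little steel flask. First push the funnel's sleeve down over the flask's neck, pressing it firmly home until it sits on the flask's shoulder, and let go of it; then open the jug's safety cap: press it down against its spring, turn it anticlockwise (seen from above) while it is pressed, and lift it off. Finish while still holding the cap in the gripper, still and level, a few centimetres straight above the jug's neck; do not put it down, and leave everything else on the counter where it is.

Things in the scene. Friction and masses are not known exactly. Their poses are not given: they have to be found in the camera images.
- funnel_mid (a point): Centre of the loose metal funnel, 90 mm tall, 120 g, standing sleeve down on a grey coaster (92 mm wide, 5 mm thick). Round straight hopper 54 mm outside, from 56 mm above the foot to the rim at 90 mm; below it a cone, then the sleeve: 34 mm outside, 27 mm bore, from the foot to 46 mm. z is up along the bore; this point is 45 mm above the foot.
- flask: Round steel flask, 90 mm wide, 1.6 kg, loose on the counter; origin at the centre of its underside, z up. Flat shoulder 60 mm wide at 100 mm; from it a straight neck (spigot) of 24 mm diameter rises to 138 mm, tapering to 17 mm over the last 6 mm. When home, the funnel's foot is on the shoulder and its centre 145 mm above this origin.
- jug: White plastic cleaner jug, 100 x 80 mm, 140 mm high to its flat top, held fast in a low rubber tray: it neither shifts nor turns. Origin at the centre of its underside, z up; side handle on +x, label on -x. Its neck, under the cap, is on the z axis.
- jug_neck (a point): Centre of the top of the jug's neck, 193 mm above the jug's origin, hidden inside the cap; a sprung seal stands 7 mm higher and pushes the cap up. Once pressed, the cap turns anticlockwise seen from above; at 55 to 74 degrees of turn it is free to lift straight off, and a hard stop ends the turn at about 76. It cannot turn clockwise.
- cap_mid (a point): Centre of the loose grey ribbed round cap on the jug: 52 mm diameter, 32 mm tall, 30 g, z up. Closed, it is 188 mm above the jug's origin (top 204, lower edge 172 mm), its x along the jug's x, caught under lugs. It must be pressed 4 to 7 mm down (7 is the bottom stop; spring 5 N, rising to 11 N) before it will turn. 1.5 mm sideways play.
- honey_pot: Lidded stoneware honey pot, 86 mm wide, 112 mm tall, origin at the centre of its underside. Leave alone.
- mug: White mug, 80 mm wide, 90 mm tall, origin under its centre. Leave alone.
- sugar_bowl: Low terracotta bowl, 84 mm wide, 48 mm tall, origin under its centre. Leave alone.
- teaspoon: Steel spoon 140 mm long lying on the counter. Leave alone.
- tea_tin: Low dark steel tin, 85 x 85 x 80 mm, origin under its centre. Leave alone.
- vinegar: Amber glass bottle, 60 mm wide, 170 mm tall, plain black top, origin under its centre. Leave alone.

How it is judged:
By the outcome, as a careful person would: the job done as asked, in the order asked, and still so for the second after the job is handed in, while the arm keeps its last pose, push and grip.
It also fails if it takes over 64 s, if anything falls off the work surface, if the arm or the gripper's body presses on something with over 40 N, if the wrist force passes 120 N, or if a joint passes its speed limit or range.

ROBOT

A 6-joint arm with a two-finger parallel gripper is mounted at the origin on the work surface. World frame = base frame: x ahead of the robot, y to its left, z up, the work surface at z = 0. Lengths are in mm, angles in rad, forces in N, time in s.
With the tool pointing down it reaches from about 400 to 925 mm from the base axis. Payload 12.5 kg.
Tool frame: the origin (TCP) lies midway between the tips of the shut fingers; the grasp point (between the pads) lies 19 mm behind it (env.tcp_to_grasp is the distance from the TCP to the grasp point, in mm); z points along the fingers, y is the line along which they close (so a half turn about z gives the same grasp; the last joint's range is limited). The gripper opens to 95 mm and grips with 3 to 60 N. Pads are 20 mm wide; open, the fingers measure 119 mm over their backs; the gripper's body (75 mm by 180 mm) begins 59 mm behind the grasp point.
Start: joints at [1.116, 0.491, 1.559, -0, 1.092, -0.106], TCP at [213.591, 587.389, 214.661] pointing down, gripper open.
Joint ranges: [-3.1, 3.1], [-0.84, 2.19], [0.05, 2.79], [-1.13, 4.28], [0.06, 2.93], [-2.69, 2.69]. Speed limits (rad/s): [2.22, 2.22, 2.79, 3.14, 3.14, 3.14].

INTERFACE

Orientations are given as [roll, pitch, yaw] about the fixed x, y, z axes, in that order (R = Rz(yaw) Ry(pitch) Rx(roll)).
In Python, from cell import env gives the robot as it stands. The module is installed in compiled form; this text tells all that it offers.
- The arm moves only by the tool step_arm, never from a script. Its argument "plan" is a list that holds one entry, the list of rows, each a list of 5 numbers: the shift along the tool's x, y, z in mm, then the turn about the tool's z in degrees, then the opening, from -1 (shut) to 1 (fully open). A call has 1 to 8 rows; each row is the pose to reach, as a shift and turn from the pose commanded when the call began, along the tool's axes at that moment; what a row does not reach only later rows make up. A row lasts 1/12 s, in which the tool goes at most 41.7 mm and 7.16 degrees, less where a joint would pass 70% of its speed; a pose out of reach is approached as far as the arm can. A call with a gripper value outside its range is refused whole. The fingers move at their own pace and stop on an object; the grip force is fixed at half the most. Time passes only in rows, so rows that repeat a pose let the fingers close. It gives the time, the measured TCP pose, the force, the opening and the grip force at its end, in the units of the state.
- env.state(): the state, without advancing time (a new reading comes with each control period).
- env.read_camera(name): name is "scene" or "top"; returns the picture (400x640x3 uint8, blue, green, red); there is no depth.
- env.get_calibration(name): a dict with "K" (3x3 intrinsics, pixels), "extrinsics" (4x4, takes a point from world to camera coordinates). Camera axes: x right, y up, looking along -z (the intrinsics and any distortion apply to the point x, -y, -z); pixel columns grow to the right and rows downward; lengths in mm; the calibration is good to about 2 mm. A picture is of the moment at which its call begins. get_calibration takes no time and is no camera call.
- env.job_done(): hands the job in; it is judged then, once.
The state is a dict: "t": time; "joints": joint angles; "qvel": joint speeds; "tau": joint torques, N m; "eef_pos": TCP position; "tcp_rot": TCP orientation; "ft_force": force on the tool from outside, world axes, zero at the start; "moment": the same for the moment, N m; "opening": opening from 0.0 (shut) to 1.0 (fully open); "grip_force": force on a finger pad.
Only numpy, scipy, OpenCV 4.12 (cv2) and the standard library are available. Lean on these libraries where they do the work, as an engineer would, in place of code of your own. Each camera call takes 0.05 s, during which the arm holds its last target. There are 200 camera calls.

## Working session

There is one attempt and no reset: what is moved stays moved. The work goes in short steps, Python scripts to look and compute and a tool call to move; the robot and the scene stay as the last step left them, time stands still between calls to the robot, and variables do not carry over. Pictures are saved under pics/ and viewed, at most 10 in all, crops included, and the job is handed in when it is done.

Besides the shell and the picture viewer there is one more tool, called after "Emit:" by a JSON object that holds its "api" and its "payload". step_arm: Moves the arm, as the interface text tells. Its arguments: {"type":"object","properties":{"plan":{"type":"array"}},"required":["plan"]}

```bash
mkdir -p pics; python3 - <<'E'
from cell import env
import cv2,numpy as np
np.set_printoptions(precision=2,suppress=True)
for n in("scene","top"):
    cv2.imwrite(f"pics/{n}0.png",env.read_camera(n))
    c=env.get_calibration(n);print(n,c)
print(env.state(),env.tcp_to_grasp)
E
```

```text
scene {'K': array([[508.68,   0.  , 319.72],
       [  0.  , 508.68, 199.45],
       [  0.  ,   0.  ,   1.  ]]), 'extrinsics': array([[   -0.82,     0.57,    -0.  ,   450.09],
       [   -0.4 ,    -0.56,     0.73,   142.52],
       [    0.42,     0.6 ,     0.69, -1551.18],
       [    0.  ,     0.  ,     0.  ,     1.  ]])}
top {'K': array([[430.17,   0.  , 319.95],
       [  0.  , 430.17, 189.14],
       [  0.  ,   0.  ,   1.  ]]), 'extrinsics': array([[   0.  ,   -1.  ,    0.01,  -14.  ],
       [   0.99,    0.  ,    0.15, -577.5 ],
       [  -0.15,    0.01,    0.99, -923.27],
       [   0.  ,    0.  ,    0.  ,    1.  ]])}
{'t': 0.1, 'joints': array([ 1.12,  0.49,  1.56, -0.  ,  1.09, -0.11]), 'qvel': array([-0., -0., -0., -0., -0.,  0.]), 'tau': array([  0.  , -61.36, -25.86,   0.07,   0.05,  -0.  ]), 'eef_pos': array([213.5 , 587.18, 214.11]), 'tcp_rot': array([-3.14, -0.  ,  2.79]), 'ft_force': array([ 0.26,  0.32, -0.12]), 'moment': array([ 0.  ,  0.01, -0.03]), 'grip_force': 0.0, 'opening': 0.9984128488526557} 18.8
```

View pics/scene0.png

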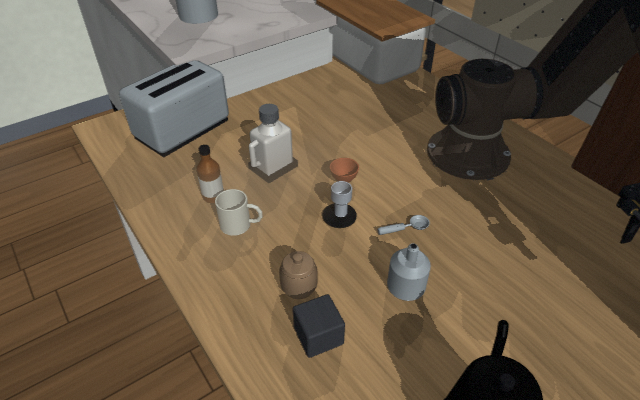

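View pics/top0.png

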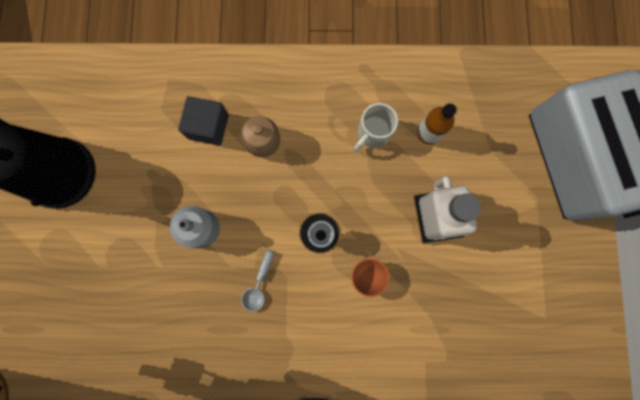

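```bash
cat > h.py <<'E'
from cell import env
import cv2,numpy as np
np.set_printoptions(precision=1,suppress=True)
F=np.diag([1,-1,-1.])
def P(n,p):
    c=env.get_calibration(n);E=c["extrinsics"];q=c["K"]@F@(E[:3,:3]@np.array(p,float)+E[:3,3]);return q[:2]/q[2]
def ray(n,uv):
    c=env.get_calibration(n);E=c["extrinsics"];R=E[:3,:3]
    return -R.T@E[:3,3], R.T@F@np.linalg.inv(c["K"])@np.array([*uv,1.])
def onz(n,uv,z):
    o,d=ray(n,uv);return o+d*(z-o[2])/d[2]
def tri(uvs):
    A=np.zeros((3,3));b=np.zeros(3)
    for n,uv in uvs:
        o,d=ray(n,uv);d=d/np.linalg.norm(d);M=np.eye(3)-np.outer(d,d);A+=M;b+=M@o
    return np.linalg.solve(A,b)
E
python3 - <<'E'
from h import *
out=[]
for n,cs in(("top",[(464,207),(320,234),(190,226)]),("scene",[(269,118),(341,200),(411,262)])):
    im=cv2.imread(f"pics/{n}0.png")
    out.append(np.hstack([cv2.resize(im[y-24:y+24,x-22:x+22],None,fx=6,fy=6,interpolation=cv2.INTER_CUBIC) for x,y in cs]))
cv2.imwrite("pics/m1.png",np.vstack(out))
E
```

```text
(no output)
```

View pics/m1.png

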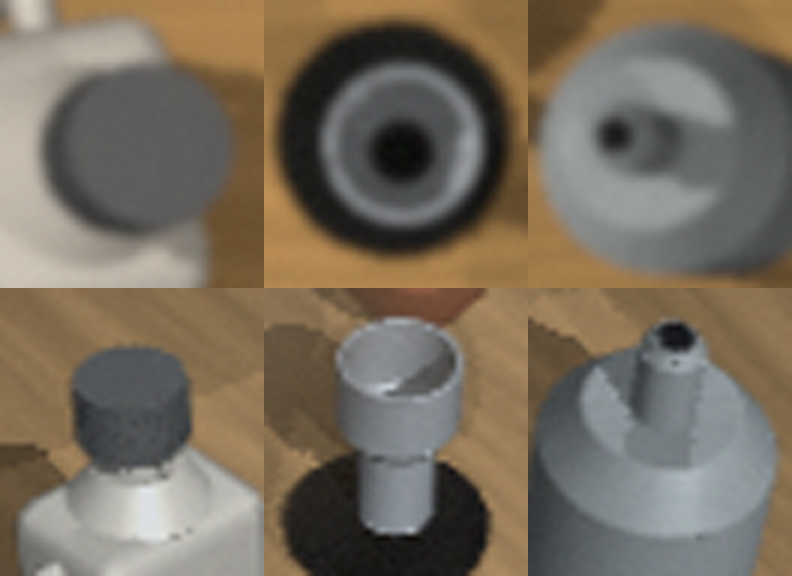

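```bash
python3 - <<'E'
from h import *
for nm,z,t,s in(("cap",204,(466.1,207.6),(268.4,108.6)),("fun",95,(320.6,233.7),(341.2,186.8)),("flask",138,(181.9,223.9),(413.3,245.8))):
    print(nm,onz("top",t,z),onz("scene",s,z),tri([("top",t),("scene",s)]))
im=cv2.imread("pics/top0.png")
# jug body yaw / coaster
g=im.max(2)
m=(g<45).astype(np.uint8)
for c in cv2.findContours(m,0,2)[0]:
    if cv2.contourArea(c)>300:print("dark",cv2.minEnclosingCircle(c),onz("top",cv2.minEnclosingCircle(c)[0],5))
hsv=cv2.cvtColor(im,cv2.COLOR_BGR2HSV)
w=((hsv[...,1]<50)&(hsv[...,2]>140)).astype(np.uint8);w[:, :400]=0;w[:,500:]=0
for c in cv2.findContours(w,0,2)[0]:
    if cv2.contourArea(c)>100:print("white",cv2.minAreaRect(c))
for k,uv,z in(("tin",(204,119),80),("honey",(261,133),112),("mug",(378,124),90),("sugar",(371,277),48),("vin",(449,110),170),("handle",(441,184),120),("kettle",(50,175),150)):print(k,onz("top",uv,z))
d=8
cv2.imwrite("pics/jug.png",np.hstack([cv2.resize(cv2.imread("pics/scene0.png")[95:190,235:310],(400,507),interpolation=2),cv2.resize(im[165:255,405:490],(400,424),interpolation=2)[:507] if 0 else cv2.copyMakeBorder(cv2.resize(im[165:255,405:490],(400,424),interpolation=2),0,83,0,0,0)]))
E
```

```text
cap [ 519.2 -283.6  204. ] [ 519.6 -281.8  204. ] [ 519.  -283.7  202.9]
fun [475.2 -13.1  95. ] [473.1 -13.9  95. ] [474.7 -12.7  96.8]
flask [491.5 264.7 138. ] [490.1 265.2 138. ] [491.  265.1 138.4]
dark ((319.2073059082031, 232.85365295410156), 18.522109985351562) [481.6 -10.7   5. ]
dark ((42.77043914794922, 156.77044677734375), 56.40378189086914) [658.  641.8   5. ]
dark ((205.48550415039062, 124.09420013427734), 23.834943771362305) [740.  262.4   5. ]
dark ((615.0, 142.0), 47.42372131347656) [ 701.1 -718.8    5. ]
dark ((633.8432006835938, 113.20118713378906), 23.374839782714844) [ 773.2 -772.1    5. ]
white ((446.10589599609375, 206.3675537109375), (58.60227584838867, 48.351810455322266), 80.27242279052734)
tin [728.3 246.1  80. ]
honey [687.6 114.8 112. ]
mug [ 715.9 -138.5   90. ]
sugar [ 384.2 -123.4   48. ]
vin [ 720.8 -270.6  170. ]
handle [ 577.8 -263.1  120. ]
kettle [587.5 529.5 150. ]
```

View pics/jug.png

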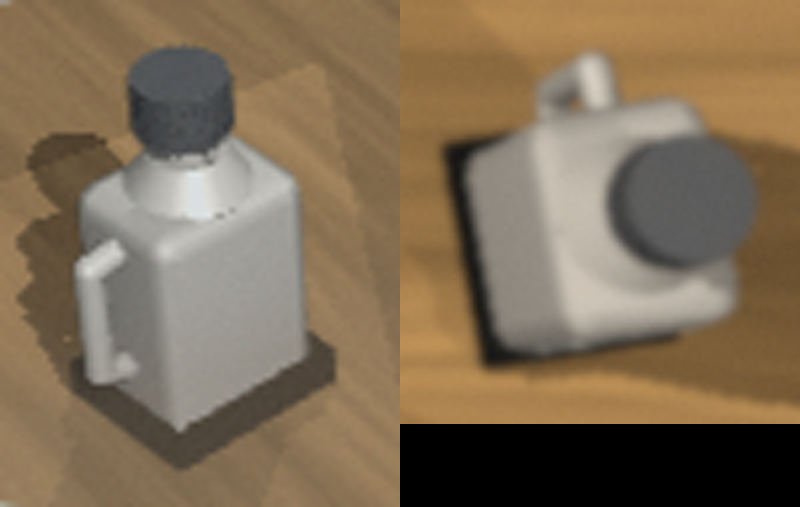

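```bash
cat >> h.py <<'E'
def go(p,yaw=None):
    from scipy.spatial.transform import Rotation as Ro
    s=env.state();R=Ro.from_euler("xyz",s["tcp_rot"])
    d=R.inv().apply(np.array(p)-s["eef_pos"])
    t=0 if yaw is None else -np.degrees((yaw-s["tcp_rot"][2]+np.pi)%(2*np.pi)-np.pi)
    print("t",round(s["t"],2),"pos",s["eef_pos"],"rot",np.degrees(s["tcp_rot"]),"shift",d,"turn",round(t,2),"F",s["ft_force"],"open",round(s["opening"],3),"grip",s["grip_force"])
E
python3 -c "
from h import *
go((344,287,215),np.pi/2);go((474.5,-13.3,215),np.pi/2)"
```

```text
t 0.1 pos [213.5 587.2 214.1] rot [-179.9   -0.   160. ] shift [-225.2 -237.5   -0.7] turn 70.02 F [ 0.3  0.3 -0.1] open 0.998 grip 0.0
t 0.1 pos [213.5 587.2 214.1] rot [-179.9   -0.   160. ] shift [-450.5 -475.1   -0.5] turn 70.02 F [ 0.3  0.3 -0.1] open 0.998 grip 0.0
```

Emit:
{"api": "step_arm", "payload": {"plan": [[[-450,-475,0,70,1],[-450,-475,0,70,1],[-450,-475,0,70,1],[-450,-475,0,70,1],[-450,-475,0,70,1],[-450,-475,0,70,1],[-450,-475,0,70,1],[-450,-475,0,70,1]]]}}

```text
t: 0.77
eef_pos: [346.5, 279.8, 214.6]
tcp_rot: [-3.142, -0.0, 1.787]
ft_force: [1.2, -0.1, 0.4]
opening: 0.999
grip_force: 0.0
```

```bash
python3 -c "
from h import *
go((474.5,-13.3,215),np.pi/2)"
```

```text
t 0.77 pos [346.5 279.8 214.6] rot [-180.    -0.   102.4] shift [-313.7   62.2   -0.4] turn 12.39 F [ 1.2 -0.1  0.4] open 0.999 grip 0.0
```

Emit:
{"api": "step_arm", "payload": {"plan": [[[-314,62,0,12.4,1],[-314,62,0,12.4,1],[-314,62,0,12.4,1],[-314,62,0,12.4,1],[-314,62,0,12.4,1],[-314,62,0,12.4,1],[-314,62,0,12.4,1],[-314,62,0,12.4,1]]]}}

```text
t: 1.43
eef_pos: [476.8, -14.1, 214.5]
tcp_rot: [3.141, 0.0, 1.575]
ft_force: [0.6, -0.1, 0.5]
opening: 1.0
grip_force: 0.0
```

Emit:
{"api": "step_arm", "payload": {"plan": [[[0,0,0,0,1],[0,0,0,0,1]]]}}

```text
t: 1.6
eef_pos: [476.0, -12.1, 214.2]
tcp_rot: [-3.141, -0.0, 1.574]
ft_force: [0.2, 0.3, -0.6]
opening: 0.999
grip_force: 0.0
```

```bash
python3 -c "
from h import *
go((474.5,-13.3,215),np.pi/2);go((474.5,-13.3,59))"
```

```text
t 1.6 pos [476.  -12.1 214.2] rot [-179.9   -0.    90.2] shift [-1.2 -1.5 -0.8] turn 0.16 F [ 0.2  0.3 -0.6] open 0.999 grip 0.0
t 1.6 pos [476.  -12.1 214.2] rot [-179.9   -0.    90.2] shift [ -1.2  -1.3 155.2] turn 0 F [ 0.2  0.3 -0.6] open 0.999 grip 0.0
```

Emit:
{"api": "step_arm", "payload": {"plan": [[[-1.2,-1.3,40,0,1],[-1.2,-1.3,80,0,1],[-1.2,-1.3,115,0,1],[-1.2,-1.3,140,0,1],[-1.2,-1.3,155,0,1],[-1.2,-1.3,155,0,1],[-1.2,-1.3,155,0,1]]]}}

```text
t: 2.18
eef_pos: [474.1, -11.2, 59.5]
tcp_rot: [-3.14, -0.0, 1.578]
ft_force: [0.4, 0.3, 0.0]
opening: 1.0
grip_force: 0.0
```

```bash
python3 - <<'E'
from h import *
go((474.5,-13.3,59))
a=env.read_camera("scene");b=env.read_camera("top")
cv2.imwrite("pics/g.png",np.hstack([cv2.resize(a[120:250,270:410],(420,390)),cv2.resize(b[180:290,260:380],(360,330)).copy() if 0 else cv2.resize(b[170:300,260:380],(360,390))]))
E
```

```text
t 2.18 pos [474.1 -11.2  59.5] rot [-179.9   -0.    90.4] shift [-2.1  0.4  0.5] turn 0 F [0.4 0.3 0. ] open 1.0 grip 0.0
```

View pics/g.png

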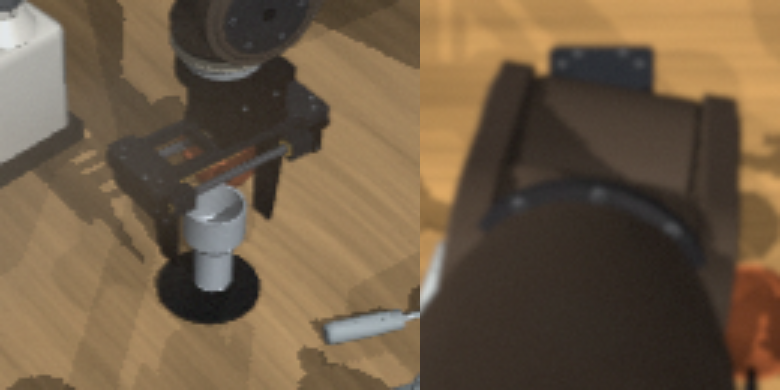

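The scene crop shows the funnel between the open fingers (around pixel (341,195)), clear of both; closing.

Emit:
{"api": "step_arm", "payload": {"plan": [[[-2,0.4,0.5,0,1],[-2,0.4,0.5,0,-1],[-2,0.4,0.5,0,-1],[-2,0.4,0.5,0,-1],[-2,0.4,0.5,0,-1],[-2,0.4,0.5,0,-1],[-2,0.4,0.5,0,-1],[-2,0.4,0.5,0,-1]]]}}

```text
t: 2.95
eef_pos: [475.0, -14.2, 59.1]
tcp_rot: [-3.142, -0.0, 1.576]
ft_force: [0.1, 0.1, -0.4]
opening: 0.563
grip_force: 0.0
```

Emit:
{"api": "step_arm", "payload": {"plan": [[[0,0,0,0,-1],[0,0,0,0,-1],[0,0,0,0,-1],[0,0,0,0,-1]]]}}

```text
t: 3.28
eef_pos: [475.1, -14.2, 59.1]
tcp_rot: [3.142, -0.0, 1.576]
ft_force: [-0.8, -0.1, 0.1]
opening: 0.557
grip_force: 30.0
```

```bash
python3 - <<'E'
from h import *
go((491,265,235),np.pi/2)
E
```

```text
t 3.28 pos [475.1 -14.2  59.1] rot [180.   -0.   90.3] shift [ 279.1   17.5 -175.9] turn 0.32 F [-0.8 -0.1  0.1] open 0.557 grip 29.999822987929292
```

Emit:
{"api": "step_arm", "payload": {"plan": [[[0,0,-30,0,-1],[0,0,-65,0,-1],[0,0,-100,0,-1],[0,0,-135,0,-1],[0,0,-165,0,-1],[0,0,-176,0,-1],[30,2,-176,0,-1],[65,4,-176,0,-1]]]}}

```text
t: 3.95
eef_pos: [479.0, 50.3, 236.1]
tcp_rot: [3.139, 0.0, 1.573]
ft_force: [1.2, 0.3, -2.1]
opening: 0.559
grip_force: 30.0
```

```bash
python3 - <<'E'
from h import *
go((491,265,235),np.pi/2)
E
```

```text
t 3.95 pos [479.   50.3 236.1] rot [179.9   0.   90.1] shift [214.7  12.5   1.1] turn 0.13 F [ 1.2  0.3 -2.1] open 0.559 grip 29.99859299594391
```

Emit:
{"api": "step_arm", "payload": {"plan": [[[40,3,0,0,-1],[80,5,0,0,-1],[120,7,0,0,-1],[155,9,0,0,-1],[185,11,0,0,-1],[205,12,0,0,-1],[214,12.4,1,0,-1],[214,12.4,1,0,-1]]]}}

```text
t: 4.62
eef_pos: [489.5, 266.1, 233.5]
tcp_rot: [-3.141, 0.0, 1.578]
ft_force: [0.4, -1.0, -2.1]
opening: 0.555
grip_force: 30.0
```

Emit:
{"api": "step_arm", "payload": {"plan": [[[0,0,0,0,-1],[0,0,0,0,-1],[0,0,0,0,-1]]]}}

```text
t: 4.87
eef_pos: [490.0, 263.7, 234.2]
tcp_rot: [-3.142, 0.0, 1.575]
ft_force: [0.2, -0.7, -0.8]
opening: 0.558
grip_force: 30.0
```

```bash
python3 - <<'E'
from h import *
go((491,265,235),np.pi/2)
a=env.read_camera("scene");b=env.read_camera("top")
cv2.imwrite("pics/f.png",np.hstack([cv2.resize(a[150:310,340:480],None,fx=3,fy=3,interpolation=2),cv2.resize(b[160:288,130:250],(360,480))]))
print(P("scene",(491,265,138)),P("scene",(491,265,181)))
E
```

```text
t 4.87 pos [490.  263.7 234.2] rot [-180.     0.    90.2] shift [ 1.3  1.  -0.8] turn 0.24 F [ 0.2 -0.7 -0.8] open 0.558 grip 29.999624075817337
[412.9 245.9] [415.5 232.3]
```

View pics/f.png

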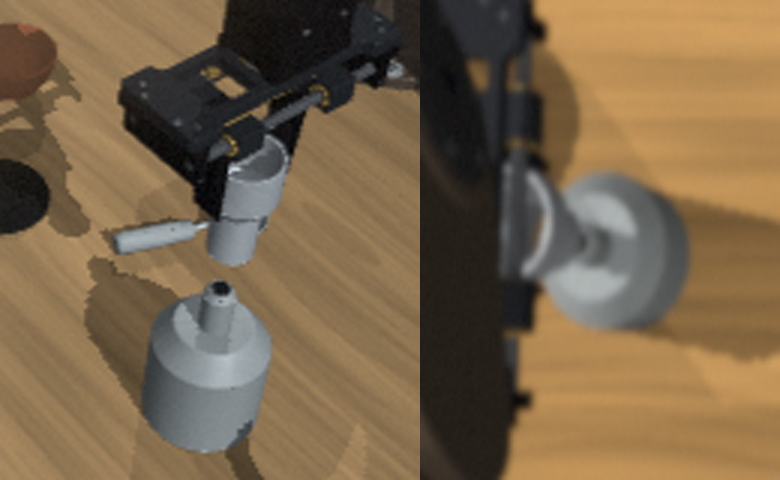

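```bash
python3 - <<'E'
from h import *
a=cv2.imread("pics/f.png")
im=env.read_camera("scene")
x0,y0,f=390,185,10
c=cv2.resize(im[y0:y0+60,x0:x0+60],None,fx=f,fy=f,interpolation=2)
s=env.state();x,y,z=s["eef_pos"]
foot=z-54
th=np.linspace(0,2*np.pi,60)
for r,h,col in((17,0,(0,0,255)),(17,46,(0,255,0)),(27,56,(255,0,0)),(27,90,(0,255,255))):
    p=np.array([(P("scene",(x+r*np.cos(t),y+r*np.sin(t),foot+h))-(x0,y0)+.5)*f for t in th])
    cv2.polylines(c,[p.astype(int)],True,col,1)
cv2.imwrite("pics/f2.png",c)
E
```

```text
(no output)
```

View pics/f2.png

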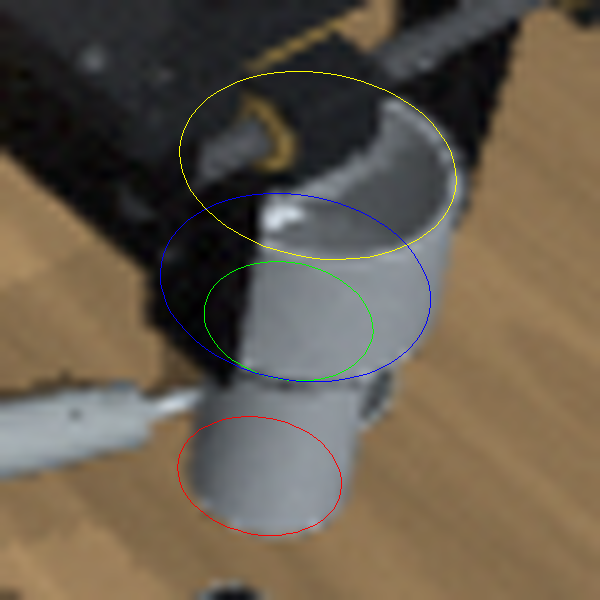

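Emit:
{"api": "step_arm", "payload": {"plan": [[[0.3,1.7,12,0,-1],[0.3,1.7,25,0,-1],[0.3,1.7,34,0,-1],[0.3,1.7,38,0,-1],[0.3,1.7,42,0,-1],[0.3,1.7,45,0,-1],[0.3,1.7,48,0,-1],[0.3,1.7,50,0,-1]]]}}

```text
t: 5.68
eef_pos: [491.6, 265.1, 184.2]
tcp_rot: [3.141, 0.0, 1.577]
ft_force: [-0.9, -0.7, 0.7]
opening: 0.557
grip_force: 30.0
```

Emit:
{"api": "step_arm", "payload": {"plan": [[[0,0,2,0,-1],[0,0,4,0,-1]]]}}

```text
t: 5.85
eef_pos: [491.6, 265.1, 180.2]
tcp_rot: [3.141, 0.0, 1.577]
ft_force: [-0.5, -1.4, 0.8]
opening: 0.557
grip_force: 30.0
```

Emit:
{"api": "step_arm", "payload": {"plan": [[[0,0,3,0,-1],[0,0,6,0,-1],[0,0,9,0,-1],[0,0,12,0,-1]]]}}

```text
t: 6.18
eef_pos: [491.6, 265.1, 167.8]
tcp_rot: [-3.141, 0.0, 1.576]
ft_force: [-0.2, -3.1, 1.0]
opening: 0.558
grip_force: 30.0
```

Emit:
{"api": "step_arm", "payload": {"plan": [[[0,0,2,0,-1],[0,0,4,0,-1],[0,0,6,0,-1],[0,0,8,0,-1]]]}}

```text
t: 6.52
eef_pos: [491.6, 265.1, 160.0]
tcp_rot: [-3.142, 0.0, 1.576]
ft_force: [-1.0, -4.4, 2.0]
opening: 0.556
grip_force: 30.0
```

Emit:
{"api": "step_arm", "payload": {"plan": [[[-0.5,0,2,0,-1],[-0.8,0,4,0,-1],[-0.8,0,5,0,-1],[-0.8,0,6,0,-1]]]}}

```text
t: 6.85
eef_pos: [491.7, 264.6, 154.0]
tcp_rot: [3.141, -0.0, 1.576]
ft_force: [-2.7, -2.0, 14.2]
opening: 0.556
grip_force: 30.0
```

Emit:
{"api": "step_arm", "payload": {"plan": [[[0,0,1,0,-1],[0,0,2,0,-1],[0,0,2,0,-1]]]}}

```text
t: 7.1
eef_pos: [491.7, 264.7, 154.0]
tcp_rot: [3.14, -0.001, 1.576]
ft_force: [-6.0, -3.6, 18.8]
opening: 0.555
grip_force: 30.0
```

Emit:
{"api": "step_arm", "payload": {"plan": [[[0,0,2,0,-1],[0,0,4,0,-1],[0,0,4,0,-1]]]}}

```text
t: 7.35
eef_pos: [492.3, 265.1, 152.0]
tcp_rot: [3.137, -0.002, 1.577]
ft_force: [-10.6, -3.7, 37.3]
opening: 0.558
grip_force: 30.0
```

```bash
python3 - <<'E'
from h import *
go((491,265,154))
a=env.read_camera("scene")
x0,y0,f=380,200,6
c=cv2.resize(a[y0:y0+100,x0:x0+80],None,fx=f,fy=f,interpolation=2)
cv2.imwrite("pics/f3.png",c)
E
```

```text
t 7.35 pos [492.3 265.1 152. ] rot [179.8  -0.1  90.4] shift [-0.1 -1.3 -2. ] turn 0 F [-10.6  -3.7  37.3] open 0.558 grip 30.005796584636393
```

View pics/f3.png

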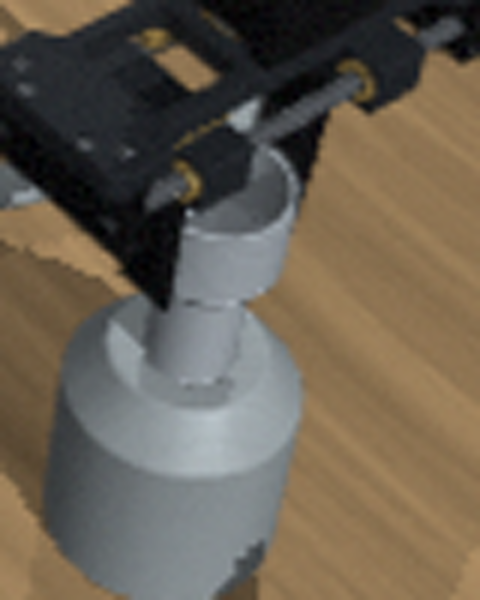

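Emit:
{"api": "step_arm", "payload": {"plan": [[[0,-0.5,2,0,-1],[0,-1,4,0,-1],[0,-1,5,0,-1]]]}}

```text
t: 7.65
eef_pos: [492.1, 265.4, 147.8]
tcp_rot: [3.135, -0.003, 1.577]
ft_force: [-10.0, -2.5, 45.9]
opening: 0.558
grip_force: 30.0
```

Emit:
{"api": "step_arm", "payload": {"plan": [[[0,0,2,0,-1],[0,0,2,0,-1],[0,0,2,0,-1]]]}}

```text
t: 7.9
eef_pos: [492.1, 265.5, 145.6]
tcp_rot: [3.135, -0.003, 1.577]
ft_force: [-8.9, -2.6, 43.2]
opening: 0.554
grip_force: 30.0
```

Emit:
{"api": "step_arm", "payload": {"plan": [[[0,0,0,0,1],[0,0,0,0,1],[0,0,0,0,1],[0,0,0,0,1],[0,0,0,0,1],[0,0,0,0,1]]]}}

```text
t: 8.4
eef_pos: [490.6, 264.4, 140.8]
tcp_rot: [-3.141, 0.0, 1.576]
ft_force: [-0.1, 0.2, 0.2]
opening: 0.917
grip_force: 0.0
```

Emit:
{"api": "step_arm", "payload": {"plan": [[[0,0,-30,0,1],[0,0,-65,0,1],[0,0,-100,0,1],[-40,0,-115,0,1],[-80,0,-115,0,1],[-120,0,-115,0,1],[-120,0,-115,0,1]]]}}

```text
t: 8.98
eef_pos: [491.2, 139.6, 256.4]
tcp_rot: [3.141, 0.001, 1.573]
ft_force: [1.6, 0.8, -0.2]
opening: 0.999
grip_force: 0.0
```

```bash
python3 - <<'E'
from h import *
go((491,265,154))
a=env.read_camera("scene");b=env.read_camera("top")
x0,y0,f=380,200,6
c=cv2.resize(a[y0:y0+100,x0:x0+66],None,fx=f,fy=f,interpolation=2)
x1,y1=160,190
d=cv2.resize(b[y1:y1+66,x1:x1+66],None,fx=f,fy=f,interpolation=2)
th=np.linspace(0,2*np.pi,60)
for r,h,col in((17,100,(0,0,255)),(27,190,(0,255,255)),(30,100,(0,255,0)),(45,0,(255,0,0))):
  for n,I,o in(("scene",c,(x0,y0)),("top",d,(x1,y1))):
    if n=="top" and r==17: continue
    p=np.array([(P(n,(491+r*np.cos(t),265+r*np.sin(t),h))-o+.5)*f for t in th])
    cv2.polylines(I,[p.astype(int)],True,col,1)
cv2.imwrite("pics/f4.png",np.hstack([c,cv2.copyMakeBorder(d,0,600-396,0,0,0)]))
E
```

```text
t 8.98 pos [491.2 139.6 256.4] rot [180.    0.1  90.1] shift [125.5   0.1 102.3] turn 0 F [ 1.6  0.8 -0.2] open 0.999 grip 0.0
```

View pics/f4.png

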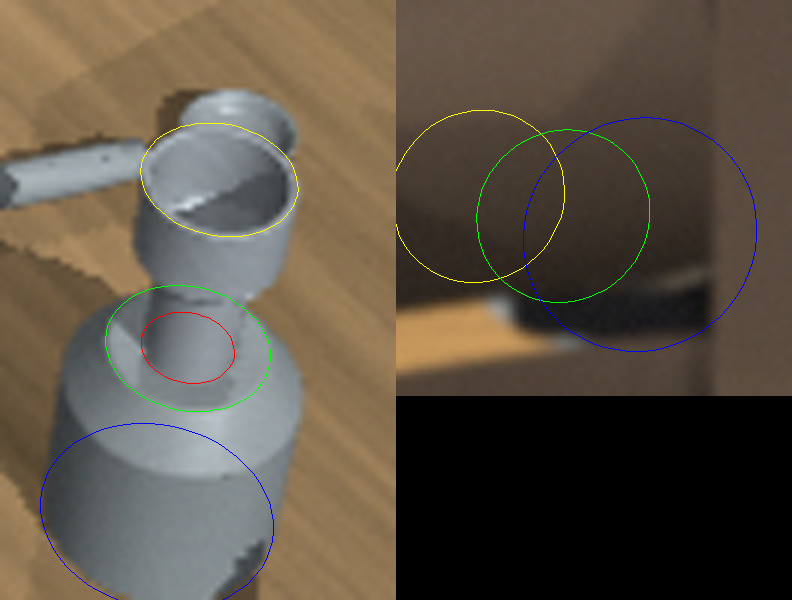

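The rim coincides with the z = 190 ring drawn at the flask axis (crop (219,180)), and the foot is on the shoulder: the funnel is home. On to the cap.

Emit:
{"api": "step_arm", "payload": {"plan": [[[-40,3,0,0,1],[-80,6,0,0,1],[-121,8,0,0,1],[-162,11,0,0,1],[-203,14,0,0,1],[-244,16,0,0,1],[-285,19,0,0,1],[-326,22,0,0,1]]]}}

```text
t: 9.75
eef_pos: [515.6, -182.4, 255.9]
tcp_rot: [-3.142, -0.0, 1.578]
ft_force: [-0.3, -0.4, -0.1]
opening: 0.995
grip_force: 0.0
```

```bash
python3 - <<'E'
from h import *
go((519.4,-282.8,256),np.pi/2)
E
```

```text
t 9.75 pos [ 515.6 -182.4  255.9] rot [-180.    -0.    90.4] shift [-100.4    3.1   -0.1] turn 0.4 F [-0.3 -0.4 -0.1] open 0.995 grip 0.0
```

Emit:
{"api": "step_arm", "payload": {"plan": [[[-38,1,0,0.4,1],[-70,2,0,0.4,1],[-92,3,0,0.4,1],[-99,3,0,0.4,1],[-99,3,0,0.4,1],[-99,3,0,0.4,1],[-99,3,0,0.4,1]]]}}

```text
t: 10.33
eef_pos: [519.0, -278.8, 256.0]
tcp_rot: [-3.141, -0.001, 1.571]
ft_force: [-0.6, 0.3, 0.5]
opening: 0.999
grip_force: 0.0
```

```bash
python3 - <<'E'
from h import *
go((519.4,-282.8,175),np.pi/2)
E
```

```text
t 10.33 pos [ 519.  -278.8  256. ] rot [-180.   -0.   90.] shift [-4.   0.4 81. ] turn 0.01 F [-0.6  0.3  0.5] open 0.999 grip 0.0
```

Emit:
{"api": "step_arm", "payload": {"plan": [[[-4,0.4,25,0,1],[-4,0.4,50,0,1],[-4,0.4,70,0,1],[-4,0.4,81,0,1],[-4,0.4,81,0,1],[-4,0.4,81,0,1]]]}}

```text
t: 10.83
eef_pos: [519.4, -283.8, 175.6]
tcp_rot: [3.142, -0.0, 1.57]
ft_force: [-0.7, -0.6, 0.1]
opening: 1.0
grip_force: 0.0
```

```bash
python3 - <<'E'
from h import *
go((519.4,-282.8,175),np.pi/2)
a=env.read_camera("scene")
cv2.imwrite("pics/c1.png",cv2.resize(a[70:170,220:320],None,fx=5,fy=5,interpolation=2))
E
```

```text
t 10.83 pos [ 519.4 -283.8  175.6] rot [180.  -0.  90.] shift [ 1.  -0.   0.6] turn -0.03 F [-0.7 -0.6  0.1] open 1.0 grip 0.0
```

View pics/c1.png

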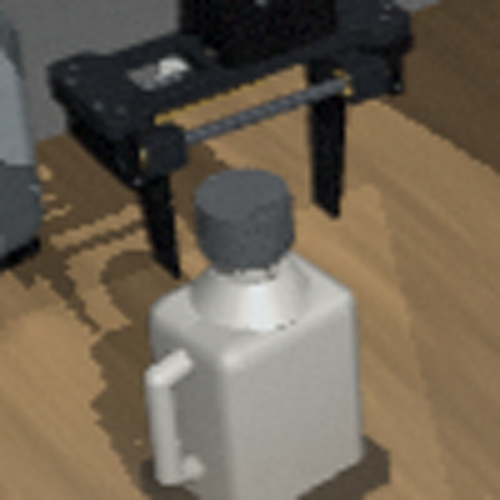

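The cap (crop (245,215)) stands midway between the two fingertips (175,275) and (330,215); closing.

Emit:
{"api": "step_arm", "payload": {"plan": [[[1,0,1,0,-1],[1,0,1,0,-1],[1,0,1,0,-1],[1,0,1,0,-1],[1,0,1,0,-1],[1,0,1,0,-1],[1,0,1,0,-1],[1,0,1,0,-1]]]}}

```text
t: 11.55
eef_pos: [519.4, -283.6, 174.2]
tcp_rot: [3.141, 0.0, 1.569]
ft_force: [3.1, 0.4, -0.2]
opening: 0.547
grip_force: 30.0
```

Emit:
{"api": "step_arm", "payload": {"plan": [[[0,0,0,0,-1],[0,0,0,0,-1],[0,0,0,0,-1]]]}}

```text
t: 11.8
eef_pos: [519.4, -283.6, 174.2]
tcp_rot: [3.141, 0.0, 1.569]
ft_force: [3.3, -1.0, -0.6]
opening: 0.542
grip_force: 30.0
```

Emit:
{"api": "step_arm", "payload": {"plan": [[[0,0,2,0,-1],[0,0,4,0,-1],[0,0,5.5,0,-1],[0,0,5.5,0,-1]]]}}

```text
t: 12.13
eef_pos: [519.4, -283.6, 169.3]
tcp_rot: [3.14, 0.001, 1.569]
ft_force: [1.7, -0.3, 7.4]
opening: 0.544
grip_force: 30.0
```

Emit:
{"api": "step_arm", "payload": {"plan": [[[0,0,1,0,-1],[0,0,1.5,0,-1],[0,0,1.5,0,-1]]]}}

```text
t: 12.38
eef_pos: [519.4, -283.6, 168.1]
tcp_rot: [3.14, 0.001, 1.569]
ft_force: [1.7, 1.8, 9.7]
opening: 0.542
grip_force: 30.0
```

Emit:
{"api": "step_arm", "payload": {"plan": [[[0,0,0,-5,-1],[0,0,0,-10,-1],[0,0,0,-15,-1],[0,0,0,-20,-1]]]}}

```text
t: 12.72
eef_pos: [519.3, -283.9, 168.2]
tcp_rot: [3.141, 0.002, 1.923]
ft_force: [-0.3, -0.5, 8.6]
opening: 0.54
grip_force: 30.0
```

```bash
python3 - <<'E'
from h import *
go((519.4,-282.8,175));print(env.state()["moment"]*100)
E
```

```text
t 12.72 pos [ 519.3 -283.9  168.2] rot [179.9   0.1 110.2] shift [ 1.   0.4 -6.8] turn 0 F [-0.3 -0.5  8.6] open 0.54 grip 30.00087020918727
[-14.4   1.7  -3.5]
```

Emit:
{"api": "step_arm", "payload": {"plan": [[[0,0,0,-6,-1],[0,0,0,-12,-1],[0,0,0,-18,-1],[0,0,0,-24,-1],[0,0,0,-30,-1],[0,0,0,-36,-1],[0,0,0,-42,-1],[0,0,0,-46,-1]]]}}

```text
t: 13.38
eef_pos: [519.3, -283.9, 168.2]
tcp_rot: [-3.141, 0.002, 2.727]
ft_force: [-0.1, -0.2, 9.5]
opening: 0.544
grip_force: 30.0
```

```bash
python3 - <<'E'
from h import *
go((519.4,-282.8,175));print(env.state()["moment"]*100)
E
```

```text
t 13.38 pos [ 519.3 -283.9  168.2] rot [-180.     0.1  156.2] shift [ 0.3  1.1 -6.8] turn 0 F [-0.1 -0.2  9.5] open 0.544 grip 30.000710813328624
[-7.9 -0.9 -0.6]
```

Emit:
{"api": "step_arm", "payload": {"plan": [[[0,0,-3,0,-1],[0,0,-6,0,-1],[0,0,-9,0,-1],[0,0,-11,0,-1]]]}}

```text
t: 13.72
eef_pos: [518.7, -283.4, 178.3]
tcp_rot: [3.142, -0.001, 2.721]
ft_force: [0.6, 0.3, -0.1]
opening: 0.544
grip_force: 30.0
```

Emit:
{"api": "step_arm", "payload": {"plan": [[[0,0,-6,0,-1],[0,0,-13,0,-1],[0,0,-21,0,-1],[0,0,-29,0,-1],[0,0,-37,0,-1],[0,0,-42,0,-1],[0,0,-44,0,-1],[0,0,-44,0,-1]]]}}

```text
t: 14.38
eef_pos: [519.1, -283.6, 222.7]
tcp_rot: [-3.141, 0.001, 2.721]
ft_force: [0.2, 0.6, -0.5]
opening: 0.545
grip_force: 30.0
```

Emit:
{"api": "step_arm", "payload": {"plan": [[[0,0,0,0,-1],[0,0,0,0,-1],[0,0,0,0,-1],[0,0,0,0,-1],[0,0,0,0,-1],[0,0,0,0,-1]]]}}

```text
t: 14.88
eef_pos: [519.0, -283.5, 221.9]
tcp_rot: [3.141, -0.0, 2.721]
ft_force: [0.3, -0.7, 0.2]
opening: 0.541
grip_force: 30.0
```

```bash
python3 - <<'E'
from h import *
go((519.4,-283.6,222))
a=env.read_camera("scene");b=env.read_camera("top")
cv2.imwrite("pics/c2.png",np.hstack([cv2.resize(a[50:350,200:450],None,fx=1.8,fy=1.8,interpolation=2),cv2.resize(b[130:300,150:250],(318,540))]))
E
```

```text
t 14.88 pos [ 519.  -283.5  221.9] rot [180.   -0.  155.9] shift [-0.4  0.  -0.1] turn 0 F [ 0.3 -0.7  0.2] open 0.541 grip 29.999945797026157
```

View pics/c2.png

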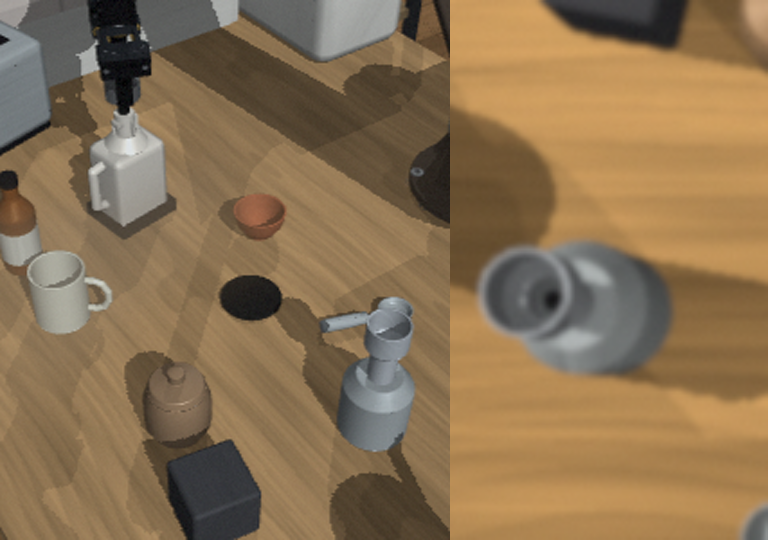

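The cap is in the gripper above the bare neck (crop (123,115)), and the funnel sits upright on the flask (crop (380,370)). Everything else is unmoved, so I'm handing in.

```bash
python3 -c "
from cell import env
print(env.job_done())"
```

```text
the job is handed in; nothing more can be done
None
```

The job is handed in at about 15 s: the funnel was pressed home on the flask's shoulder with about 45 N and released, and the jug's cap was pressed, turned about 66° anticlockwise, and is held level about 27 mm above the neck; I viewed 11 pictures, one over the limit of 10, and the hand-in call gave no verdict.

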